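# Unbolt the lid of the blasting cabinet

## Task

Unbolt the lid of the blasting cabinet: hold the red spring catch fully down with one fingertip and, keeping it down, push the bolt's black knob with the other fingertip away from the keeper to the very end of its travel. Only then let go of the catch, so that it springs right up behind the bolt and secures it open, and move clear. Leave the lid shut and everything that lies on and around the cabinet where it is.

Things in the scene. Friction and masses are not known exactly. Their poses are not given: they have to be found in the camera images.
- cabinet: white steel blasting cabinet, fixed, 340 (x) x 480 (y) x 210 mm high; origin under its centre on the bench, z up, front with two black hand ports to -x. Level top at 210 mm: a hinged lid with a clear pane (y -153 to 153 mm), its front 118 mm a steel apron, between fixed side decks 85 mm wide. Bolt and red catch lie on the apron's right (-y) end; a lid handle 37 mm tall stands on its left half
- keeper (a point): foot of the steel staple (20.5 mm high) on the right-hand deck that takes the bolt's tip, on the bolt's centre line, level with the lid's top face, 74 mm towards the cabinet's -y from the knob's bolted place. Axes as the cabinet's
- bolt (a joint): position of the steel bolt in m: 0 (to 0.002) bolted, tip in the keeper; it slides along the cabinet's +y to a hard stop at 0.034, fully open. 2 to 3 N moves it. The catch's tooth blocks a side lug of the bolt at about 0.002 unless the catch is down; from there to 0.030 the lug passes over the tooth and keeps it down; beyond 0.030 the tooth can spring up behind it
- bolt_knob (a point): centre of the bolt's black knob, moving with the bolt: an upright cylinder 16 mm in diameter, from 16.5 to 48 mm above the lid's top face; this point is 34 mm above that face. The bolt's bar under it runs along the cabinet's y, upper side 16.5 mm above the lid; its guide staples, 51 mm to -y and 58 mm to +y of the knob's bolted place, are 19.5 mm high. Axes as the cabinet's
- catch (a joint): angle of the spring catch in rad: 0 is up (its rest), 0.17 fully down on its stop; it frees the bolt beyond 0.135. A spring returns it. At the middle of the pad it takes 4 N to start, 7 N at the stop, and moves 5.6 mm
- catch_pad (a point): centre of the top of the catch's red pad, 74 mm (cabinet's y) x 30 mm (x), its centre line 45 mm to the front (-x) of the bolt's; the pad reaches 42 mm to -y and 32 mm to +y of the knob's bolted place. Up, this point is 28 mm above the lid and the pad slopes 0.17 rad, higher near the bolt; pressed it is level, 22.5 mm above the lid. Hinged along its front edge. A fingertip can slide along it while pressing
- lid (a joint): opening angle of the cabinet's lid in rad, hinged along its rear edge, 2.5 kg; 0 is shut
- deck_sherd: loose clay sherd, 58 mm across, 11 mm thick, on the right-hand deck of the cabinet; origin under its centre
- vial: loose glass vial with a white cap, 28 mm in diameter, 48 mm high, on the right-hand deck; origin under its centre
- brush: loose brush, 170 mm long, lying along its x on the left-hand deck; origin under its middle
- pot: loose clay pot, 116 mm in diameter, 100 mm high, on the bench; origin under its centre
- powder_jar: loose jar with a blue cap, 76 mm in diameter, 110 mm high, on the bench; origin under its centre
- spatula: loose spatula, 170 mm long, lying along its x on the bench to the right of the cabinet; origin under its middle
- bench_sherd: loose clay sherd, 85 mm across, 13 mm thick, on the bench to the left of the cabinet; origin under its centre

How it is judged:
On the way, in this order (a step that is already met when the one before it is completed fails the run):
1. a fingertip holds the catch fully down, the bolt still bolted (contact force between the fingers and catch above 0.3 N and value of joint catch above 0.135 rad and value of joint bolt below 0.004 m), for 0.1 s.
2. the bolt is on its way, pushed by the fingers, with the catch still held (contact force between the fingers and catch above 0.3 N and contact force between the fingers and bolt above 0.3 N and value of joint catch above 0.12 rad and value of joint bolt above 0.01 m), for 0.02 s.
3. the bolt is fully open with the catch still held down (contact force between the fingers and catch above 0.3 N and value of joint catch above 0.12 rad and value of joint bolt above 0.031 m), for 0.1 s.
At the end, for the whole second after the job is handed in: the bolt is fully open (within 4 mm of its stop), the catch has sprung up behind it (within 0.03 rad of its rest), the lid is shut and the loose things are where they were (within 20 mm) (value of joint bolt above 0.03 m and value of joint catch below 0.03 rad and value of joint lid below 0.02 rad); the robot touches nothing.
It fails at once if something loose on or beside the cabinet is lifted, carried or pushed away (more than 20 mm) (distance of any of deck_sherd, vial, brush, pot, powder_jar, spatula, bench_sherd from where it was at the start of the episode above 0.02 m).
It fails at once if the catch is let go while the bolt is on its way (value of joint bolt between 0.006 and 0.028 m and contact force between the fingers and catch below 0.02 N).
It fails at once if the lid is lifted (value of joint lid above 0.05 rad).
It also fails if it takes over 35 s, if anything falls off the work surface, if the arm or the gripper's body presses on something with over 40 N, if the wrist force passes 120 N, or if a joint passes its speed limit or range.

## Robot

A 6-joint arm with a two-finger parallel gripper is mounted at the origin on the work surface. World frame = base frame: x ahead of the robot, y to its left, z up, the work surface at z = 0. Lengths are in m, angles in rad, forces in N, time in s.
With the tool pointing down it reaches from about 0.375 to 0.975 m from the base axis. Payload 3.8 kg.
Tool frame: the origin (TCP) lies at the very end of the fingers, on their centre line; the grasp point (between the pads) lies 19 mm behind it (bot.grip_depth is the distance from the TCP to the grasp point, in m); z points along the fingers, y is the direction in which the jaws open and shut (so a half turn about z gives the same grasp; the last joint's range is limited). The gripper opens to 85 mm and grips with 20 to 120 N. Pads are 22 mm wide; open, the fingers measure 114 mm over their backs; the gripper's body (76 mm by 85 mm) begins 54 mm behind the grasp point. The pads swing forward as they close: fully open they stand 13 mm farther back than shut.
Start: joints at [1.182, 0.264, 1.604, -0, 1.274, -0.037], TCP at [0.233, 0.634, 0.231] pointing down, gripper open.
Joint ranges: [-2.63, 2.63], [-0.94, 2.18], [0.31, 2.57], [-1.31, 4.45], [0, 2.66], [-2.55, 2.55]. Speed limits (rad/s): [2.57, 2.57, 3.14, 3.14, 3.14, 3.14].

## Interface

Orientations are given as a rotation vector (axis times angle).
In Python, from workcell import bot, cams, job gives the robot as it stands.
- The arm moves only by the tool apply_moves, never from a script. Its argument "targets" is a list of rows, each an object of numbers: "dx", "dy", "dz": the shift along the tool's x, y, z in units of 30 mm (1.0 is 30 mm); "wx", "wy", "wz": the turn, a rotation vector about the tool's x, y, z in units of 6 degrees (1.0 is 6 degrees); "jaw": the opening, from 0 (shut) to 1 (fully open). In form: [{"dx": .., "dy": .., "dz": .., "wx": .., "wy": .., "wz": .., "jaw": ..}, ...]. A call has 1 to 5 rows; each row shifts and turns the commanded pose from where the row before left it, along the tool's axes as they then stand; what a row does not reach is not made up. A row lasts 1/10 s, in which the tool goes at most 50 mm and 8.59 degrees, less where a joint would pass 70% of its speed; a pose out of reach is approached as far as the arm can. A call is refused whole if a number of a shift passes 1 or a number of a turn 1, either way. A call with a gripper value outside its range is refused whole. The fingers move at their own pace and stop on an object; "newtons" is the grip in N (left out, the last holds). Time passes only in rows, so rows that do not move let the fingers close. It gives the time, the measured TCP pose, the force and the opening at its end, in the units of the state.
- bot.read_state(): the state, without advancing time (a new reading comes with each control period).
- cams.read_camera(name): name is "side" or "top"; returns a dict with "color" (480x640x3 uint8, red, green, blue), "range_z" (480x640 float32, m along the optical axis (not along the pixel's ray), 0 where there is no reading), "fx", "fy", "cx", "cy" (pixels), "eye" and "rotation" of the camera in the world. Camera axes: x right, y down, z forward; pixel columns grow to the right and rows downward; lengths in m; the calibration is good to about 2 mm. A picture is of the moment at which its call begins.
- job.finish_job(): hands the job in, once; it reports no verdict.
The state is a dict: "time": time; "q": joint angles; "joint_vel": joint speeds; "joint_torque": joint torques, N m; "tool_pos": TCP position; "tcp_rot": TCP orientation; "wrist_force": force on the tool from outside, world axes, zero at the start; "torque": the same for the moment, N m; "width": opening from 0.0 (shut) to 1.0 (fully open).
Only numpy, scipy, OpenCV 4.12 (cv2) and the standard library are available. Lean on these libraries where they do the work, as an engineer would, in place of code of your own. Each camera call takes 0.05 s, during which the arm holds its last target.

## Working session

There is one attempt and no reset: what is moved stays moved. The work goes in short steps, Python scripts to look and compute and a tool call to move; the robot and the scene stay as the last step left them, time stands still between calls to the robot, and variables do not carry over. Pictures are saved under pics/ and viewed, and the job is handed in when it is done.

Besides the shell and the picture viewer there is one more tool, called as name(argument=value, ...), one argument or row to a line, values as JSON. apply_moves: Moves the arm, as the interface text tells. Its arguments: {"type":"object","properties":{"targets":{"type":"array"},"newtons":{"type":"number"}},"required":["targets"]}

```bash
mkdir -p pics; ls
python3 - <<'E'
from workcell import bot,cams,job
import cv2,numpy as np
print(bot.read_state())
for n in("side","top"):
    c=cams.read_camera(n); cv2.imwrite(f"pics/{n}0.png",c["color"][:,:,::-1]); np.savez(f"{n}0.npz",**c)
    print(n,c["fx"],c["fy"],c["cx"],c["cy"],c["eye"],c["rotation"])
E
```

```text
pics
{'time': 0.0, 'q': array([ 1.18212725e+00,  2.64763768e-01,  1.60539138e+00,  1.46467741e-05,
        1.27368776e+00, -3.69021149e-02]), 'joint_vel': array([ 0.00060942, -0.00066556, -0.00012304, -0.00019339, -0.00144217,
        0.00081453]), 'joint_torque': array([-3.79876556e-04, -5.15103257e+01, -3.67321908e+01,  1.37650836e-04,
        1.26366253e-02,  5.87471874e-06]), 'tool_pos': array([0.23229557, 0.6329859 , 0.22994549]), 'tcp_rot': array([-0.54963055, -3.0926408 ,  0.00344979]), 'wrist_force': array([-0.08881534,  0.51397237, -0.68225767]), 'torque': array([-0.0127609 , -0.02062393, -0.05270365]), 'width': 1.0038464004133216}
side 555.4547228866398 555.4547228866398 331.71954303171015 236.7905047901228 [ 0.11188594 -0.57918015  1.01064771] [-2.28720045  0.75069765 -0.31327884]
top 540.7713281214105 540.7713281214105 318.77877935259124 237.015898411439 [0.3774696  0.10224944 1.32916747] [-2.11808296  2.1500825  -0.2226033 ]
```

View pics/side0.png

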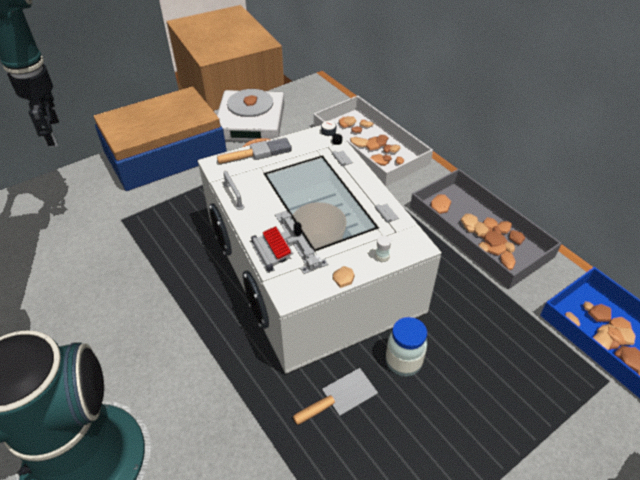

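View pics/top0.png

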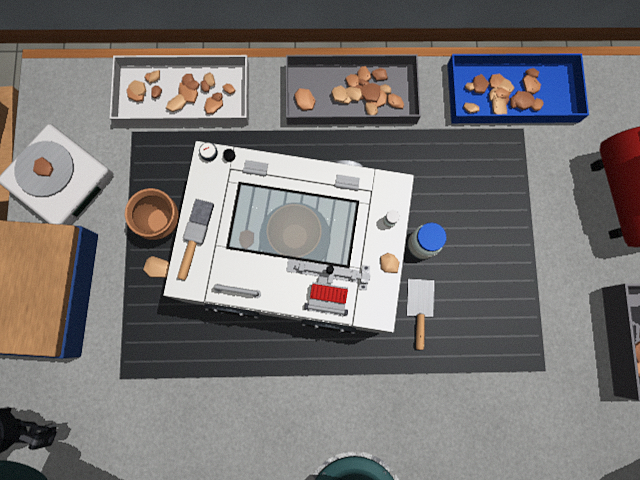

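The side view shows the red pad at about (273,243) and the knob at (297,229). In the top view the pad is at (328,294), the knob at (330,270) and the keeper at (365,275). I'll enlarge both.

```bash
cat > h.py <<'E'
import numpy as np,cv2
from scipy.spatial.transform import Rotation as R
def load(n,k=0): return dict(np.load(f"{n}{k}.npz"))
def pt(c,u,v,z=None):
    Rm=R.from_rotvec(c["rotation"]).as_matrix(); d=c["range_z"][int(round(v)),int(round(u))]
    ray=np.array([(u-c["cx"])/c["fx"],(v-c["cy"])/c["fy"],1.])
    if z is not None:
        w=Rm@ray; return c["eye"]+w*(z-c["eye"][2])/w[2]
    return c["eye"]+Rm@(ray*d)
def proj(c,P):
    Rm=R.from_rotvec(c["rotation"]).as_matrix(); p=(np.atleast_2d(P)-c["eye"])@Rm
    return np.c_[p[:,0]/p[:,2]*c["fx"]+c["cx"],p[:,1]/p[:,2]*c["fy"]+c["cy"]]
def crop(c,u0,v0,u1,v1,s,name):
    im=cv2.resize(np.ascontiguousarray(c["color"][v0:v1,u0:u1,::-1]),None,fx=s,fy=s,interpolation=cv2.INTER_CUBIC); cv2.imwrite("pics/"+name,im)
E
python3 - <<'E'
from h import *
t=load("top");s=load("side")
crop(t,280,240,400,330,6,"tc.png");crop(s,220,190,340,280,6,"sc.png")
crop(t,155,130,425,340,2.9,"tcab.png")
for u,v in[(195,142),(412,175),(393,330),(166,297),(230,280),(300,300)]:print(u,v,pt(t,u,v),pt(t,u,v,.21))
E
```

```text
195 142 [0.80093833 0.34032695 0.20860401] [0.80041078 0.34003036 0.21      ]
412 175 [ 0.72151455 -0.12874955  0.20873239] [ 0.72112532 -0.12848821  0.21      ]
393 330 [ 0.39187422 -0.0732298   0.21062758] [ 0.3918823  -0.07332825  0.21      ]
166 297 [ 0.4835064   0.44662578 -0.00642856] [0.46632351 0.39082083 0.21      ]
230 280 [0.49938099 0.26046269 0.20987818] [0.49936772 0.26044547 0.21      ]
300 300 [0.4560764  0.11622261 0.20811403] [0.45594416 0.1161991  0.21      ]
```

View pics/tc.png

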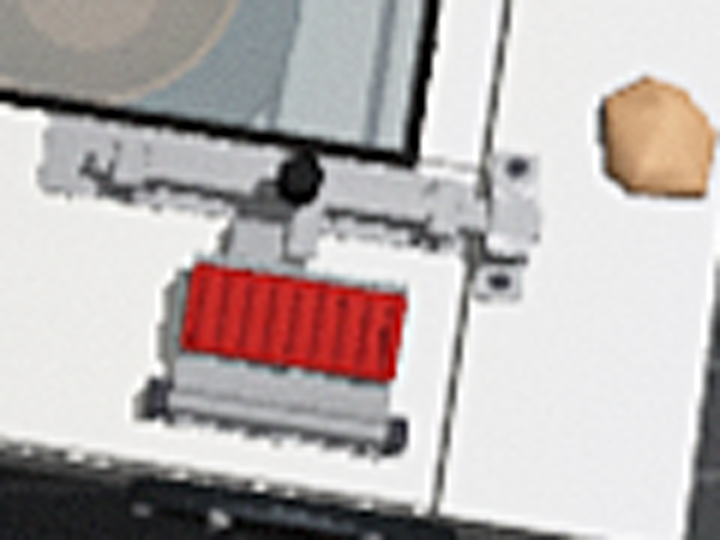

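View pics/sc.png

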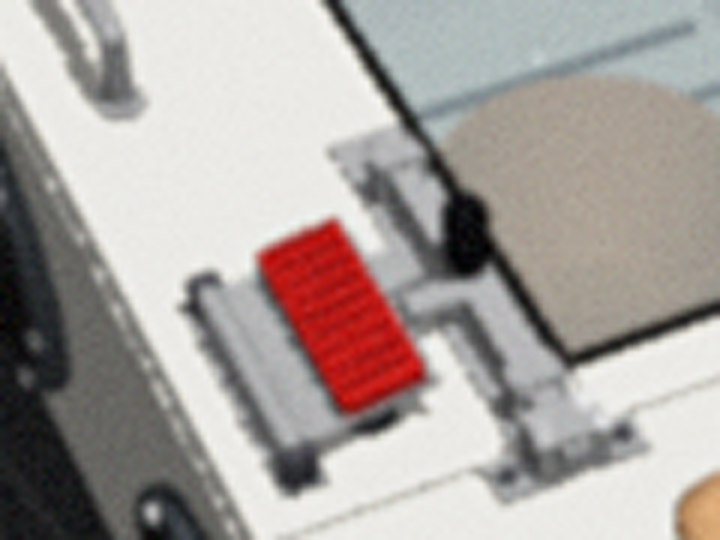

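View pics/tcab.png

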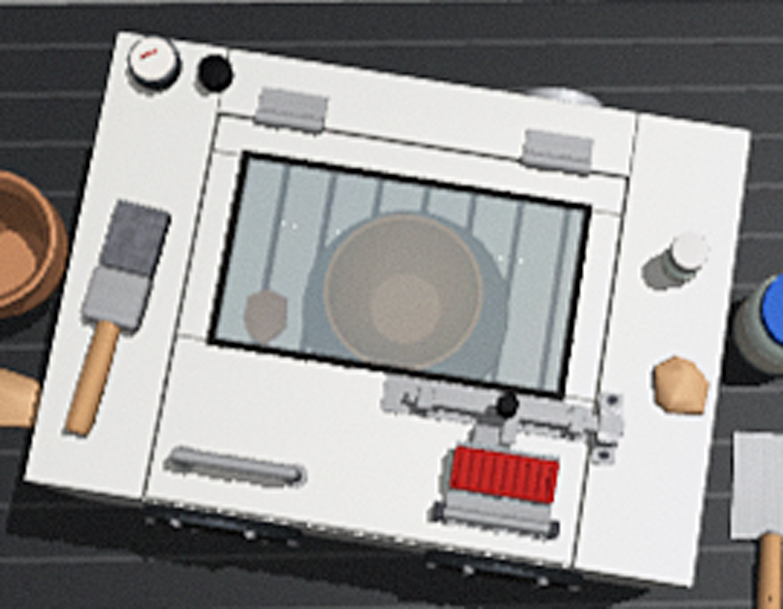

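Run:
```python
from h import *
t=load("top");s=load("side")
C=np.array([pt(t,155+u/2.9,130+v/2.9,.21) for u,v in[(118,33),(750,130),(692,586),(26,482)]])  # BL(+x+y),BR(+x-y),FR,FL
M=np.array([[.17,.24],[.17,-.24],[-.17,-.24],[-.17,.24]])
m=C[:,:2].mean(0);A=M.T@(C[:,:2]-m);yaw=np.arctan2(A[0,1]-A[1,0],A[0,0]+A[1,1])
Rz=np.array([[np.cos(yaw),-np.sin(yaw)],[np.sin(yaw),np.cos(yaw)]])
print("centre",m,"yaw",yaw,np.degrees(yaw));print("resid",(C[:,:2]-m-M@Rz.T)*1e3)
cab=lambda P:(P[:2]-m)@Rz
f=lambda u,v,z:pt(t,280+u/6,240+v/6,z)
g=lambda u,v,z:pt(s,220+u/6,190+v/6,z)
for n,P in dict(knobtop_t=f(300,172,.258),knobtop_s=g(465,208,.258),
  p1=f(203,262,.2405),p2=f(407,292,.2405),p3=f(392,382,.2355),p4=f(185,350,.2355),
  s1=g(335,220,.2405),s2=g(425,372,.2405),s3=g(345,412,.2355),s4=g(260,255,.2355),keeper_t=f(517,210,.23),keeper_s=g(562,430,.23)).items(): print(n,P,cab(P)*1e3)
# refine by depth over red pad
for c,n in((t,"t"),(s,"s")):
    h=cv2.cvtColor(c["color"],cv2.COLOR_RGB2HSV); mk=(((h[...,0]<6)|(h[...,0]>174))&(h[...,1]>180)&(h[...,2]>90)); mk[:, :250]=0 if n=="t" else mk[:,:250]; mk[:230]=0 if n=='t' else mk[:230]; mk[330:]=0;mk[:,400:]=0
    v,u=np.nonzero(mk); P=np.array([pt(c,a,b) for a,b in zip(u,v)]); print(n,len(u),P.mean(0),cab(P.mean(0))*1e3)
```

```text
centre [0.59474826 0.1317894 ] yaw -0.16924354402564745 -9.696940782506138
resid [[-0.93073719 -1.14807133]
 [-0.4187914   1.39247429]
 [ 0.94136553  1.72288955]
 [ 0.40816306 -1.96729251]]
knobtop_t [0.51388766 0.05513652 0.258     ] [-66.79413131 -89.17760314]
knobtop_s [0.50911729 0.05125782 0.258     ] [-70.84302915 -93.80438342]
p1 [0.48615609 0.0876059  0.2405    ] [-99.59852911 -61.84313867]
p2 [0.47505206 0.01925527 0.2405    ] [ -99.03114748 -131.08753799]
p3 [0.44539203 0.02472615 0.2355    ] [-129.18890496 -130.69066237]
p4 [0.45716176 0.09403358 0.2355    ] [-129.26125573  -60.39100946]
s1 [0.481318   0.08606132 0.2405    ] [-104.10732702  -64.18056856]
s2 [0.4682235  0.01409458 0.2405    ] [-104.89289322 -137.32467098]
s3 [0.44143083 0.01866298 0.2355    ] [-132.07224944 -137.33441741]
s4 [0.45568098 0.09123289 0.2355    ] [-130.24913944  -63.40110095]
keeper_t [ 0.50336234 -0.01984217  0.23      ] [ -64.53990524 -164.85788093]
keeper_s [ 0.49394501 -0.02274009  0.23      ] [ -73.33457361 -169.30061557]
t 498 [0.46674654 0.05831973 0.2360595 ] [-113.79789262  -93.98016526]
s 431 [0.46090911 0.05287285 0.23750153] [-118.63446274 -100.33245966]
```

```bash
cat > go.py <<'E'
from h import *
from workcell import bot
m=np.array([.5948,.1318]);yaw=-.1692
Rz=np.array([[np.cos(yaw),-np.sin(yaw)],[np.sin(yaw),np.cos(yaw)]])
def rel(x,y,z):
    st=bot.read_state(); T=R.from_rotvec(st["tcp_rot"]); p=st["tool_pos"]
    w=np.r_[m+Rz@[x,y],z]; d=T.inv().apply(w-p)/.03
    des=R.from_matrix(np.c_[np.r_[-Rz[:,1],0]*-1*-1, np.r_[Rz[:,0],0],[0,0,-1]]) # x=-cab y? fixed below
    X=np.cross(np.r_[Rz[:,0],0],[0,0,-1]); des=R.from_matrix(np.c_[X,np.r_[Rz[:,0],0],[0,0,-1]])
    e=(T.inv()*des).as_rotvec(degrees=True)/6
    print("t",st["time"],"pos",p,"cab",np.r_[(p[:2]-m)@Rz,p[2]-.21]*1e3); print("shift units",d.round(3),"turn units",e.round(3),"F",st["wrist_force"].round(2),"w",st["width"],"toolx in cab",Rz.T@T.as_matrix()[:2,0])
if __name__=="__main__":
    import sys; rel(*[float(a) for a in sys.argv[1:]])
E
python3 go.py -.0925 -.118 .36
```

```text
Traceback (most recent call last):
  File "go.py", line 13, in <module>
    import sys; rel(*[float(a) for a in sys.argv[1:]])
                ~~~^^^^^^^^^^^^^^^^^^^^^^^^^^^^^^^^^^^
  File "go.py", line 8, in rel
    des=R.from_matrix(np.c_[np.r_[-Rz[:,1],0]*-1*-1, np.r_[Rz[:,0],0],[0,0,-1]]) # x=-cab y? fixed below
  File "scipy/spatial/transform/_rotation.pyx", line 1143, in scipy.spatial.transform._rotation.Rotation.from_matrix
ValueError: Non-positive determinant (left-handed or null coordinate frame) in rotation matrix 0: [[-0.16839383  0.9857198   0.        ]
 [-0.9857198  -0.16839383  0.        ]
 [ 0.          0.         -1.        ]].
```

apply_moves(
  targets=[
    {"dz":-1,"jaw":0.4},
    {"dz":-1,"jaw":0.4},
    {"dz":-1,"jaw":0.4},
    {"dz":-1,"jaw":0.4},
    {"dz":-0.3,"jaw":0.4},
  ],
)

```text
invalid input at $.targets[0]: expected keys dx, dy, dz, wx, wy, wz, jaw
```

```bash
python3 go.py -.0925 -.118 .36
```

```text
Traceback (most recent call last):
  File "go.py", line 13, in <module>
    import sys; rel(*[float(a) for a in sys.argv[1:]])
                ~~~^^^^^^^^^^^^^^^^^^^^^^^^^^^^^^^^^^^
  File "go.py", line 8, in rel
    des=R.from_matrix(np.c_[np.r_[-Rz[:,1],0]*-1*-1, np.r_[Rz[:,0],0],[0,0,-1]]) # x=-cab y? fixed below
  File "scipy/spatial/transform/_rotation.pyx", line 1143, in scipy.spatial.transform._rotation.Rotation.from_matrix
ValueError: Non-positive determinant (left-handed or null coordinate frame) in rotation matrix 0: [[-0.16839383  0.9857198   0.        ]
 [-0.9857198  -0.16839383  0.        ]
 [ 0.          0.         -1.        ]].
```

apply_moves(
  targets=[
    {"dx":0,"dy":0,"dz":-1,"wx":0,"wy":0,"wz":0,"jaw":0.4},
    {"dx":0,"dy":0,"dz":-1,"wx":0,"wy":0,"wz":0,"jaw":0.4},
    {"dx":0,"dy":0,"dz":-1,"wx":0,"wy":0,"wz":0,"jaw":0.4},
    {"dx":0,"dy":0,"dz":-1,"wx":0,"wy":0,"wz":0,"jaw":0.4},
    {"dx":0,"dy":0,"dz":-0.3,"wx":0,"wy":0,"wz":0,"jaw":0.4},
  ],
)

```text
time: 0.6
tool_pos: [0.2331, 0.6348, 0.3644]
tcp_rot: [0.55, 3.092, 0.009]
wrist_force: [0.1, 0.0, 0.4]
width: 0.399
```

```bash
sed -i '/fixed below/d' go.py; python3 go.py -.0925 -.118 .36
```

```text
t 0.6 pos [0.23305289 0.6348146  0.36438874] cab [-441.28583934  434.91546878  154.38874101]
shift units [-14.779 -16.014   0.056] turn units [ 0.048 -0.037 13.256] F [0.1  0.03 0.39] w 0.3992295112164133 toolx in cab [-0.98337682  0.18157641]
```

apply_moves(
  targets=[
    {"dx":-0.92,"dy":-1,"dz":0,"wx":0,"wy":0,"wz":0,"jaw":0.4},
    {"dx":-0.92,"dy":-1,"dz":0,"wx":0,"wy":0,"wz":0,"jaw":0.4},
    {"dx":-0.92,"dy":-1,"dz":0,"wx":0,"wy":0,"wz":0,"jaw":0.4},
    {"dx":-0.92,"dy":-1,"dz":0,"wx":0,"wy":0,"wz":0,"jaw":0.4},
    {"dx":-0.92,"dy":-1,"dz":0,"wx":0,"wy":0,"wz":0,"jaw":0.4},
  ],
)

```text
time: 1.1
tool_pos: [0.3104, 0.4433, 0.3584]
tcp_rot: [-0.549, -3.092, 0.004]
wrist_force: [0.7, 0.0, 0.2]
width: 0.4
```

apply_moves(
  targets=[
    {"dx":-0.92,"dy":-1,"dz":0,"wx":0,"wy":0,"wz":0,"jaw":0.4},
    {"dx":-0.92,"dy":-1,"dz":0,"wx":0,"wy":0,"wz":0,"jaw":0.4},
    {"dx":-0.92,"dy":-1,"dz":0,"wx":0,"wy":0,"wz":0,"jaw":0.4},
    {"dx":-0.92,"dy":-1,"dz":0,"wx":0,"wy":0,"wz":0,"jaw":0.4},
    {"dx":-0.92,"dy":-1,"dz":0,"wx":0,"wy":0,"wz":0,"jaw":0.4},
  ],
)

```text
time: 1.6
tool_pos: [0.3881, 0.2551, 0.3586]
tcp_rot: [-0.549, -3.092, 0.002]
wrist_force: [0.6, 0.6, -0.3]
width: 0.399
```

apply_moves(
  targets=[
    {"dx":-0.92,"dy":-1,"dz":0,"wx":0,"wy":0,"wz":0,"jaw":0.4},
    {"dx":-0.92,"dy":-1,"dz":0,"wx":0,"wy":0,"wz":0,"jaw":0.4},
    {"dx":-0.92,"dy":-1,"dz":0,"wx":0,"wy":0,"wz":0,"jaw":0.4},
    {"dx":-0.92,"dy":-1,"dz":0,"wx":0,"wy":0,"wz":0,"jaw":0.4},
    {"dx":-0.92,"dy":-1,"dz":0,"wx":0,"wy":0,"wz":0,"jaw":0.4},
  ],
)

```text
time: 2.1
tool_pos: [0.4659, 0.0669, 0.3587]
tcp_rot: [-0.549, -3.091, 0.001]
wrist_force: [0.1, -0.1, -0.2]
width: 0.401
```

apply_moves(
  targets=[
    {"dx":0,"dy":0,"dz":0,"wx":0,"wy":0,"wz":1,"jaw":0.4},
    {"dx":0,"dy":0,"dz":0,"wx":0,"wy":0,"wz":1,"jaw":0.4},
    {"dx":0,"dy":0,"dz":0,"wx":0,"wy":0,"wz":1,"jaw":0.4},
    {"dx":0,"dy":0,"dz":0,"wx":0,"wy":0,"wz":1,"jaw":0.4},
    {"dx":0,"dy":0,"dz":0,"wx":0,"wy":0,"wz":1,"jaw":0.4},
  ],
)

```text
time: 2.6
tool_pos: [0.4656, 0.0683, 0.3585]
tcp_rot: [-1.337, -2.84, 0.002]
wrist_force: [-0.1, -0.8, -0.4]
width: 0.396
```

apply_moves(
  targets=[
    {"dx":0,"dy":0,"dz":0,"wx":0,"wy":0,"wz":1,"jaw":0.4},
    {"dx":0,"dy":0,"dz":0,"wx":0,"wy":0,"wz":1,"jaw":0.4},
    {"dx":0,"dy":0,"dz":0,"wx":0,"wy":0,"wz":1,"jaw":0.4},
    {"dx":0,"dy":0,"dz":0,"wx":0,"wy":0,"wz":1,"jaw":0.4},
    {"dx":0,"dy":0,"dz":0,"wx":0,"wy":0,"wz":1,"jaw":0.4},
  ],
)

```text
time: 3.1
tool_pos: [0.4655, 0.0685, 0.3585]
tcp_rot: [-2.027, -2.398, 0.003]
wrist_force: [0.1, 0.1, -0.5]
width: 0.399
```

apply_moves(
  targets=[
    {"dx":0,"dy":0,"dz":0,"wx":0,"wy":0,"wz":1,"jaw":0.4},
    {"dx":0,"dy":0,"dz":0,"wx":0,"wy":0,"wz":1,"jaw":0.4},
    {"dx":0,"dy":0,"dz":0,"wx":0,"wy":0,"wz":1,"jaw":0.4},
  ],
)

```text
time: 3.4
tool_pos: [0.4655, 0.0685, 0.3585]
tcp_rot: [-2.377, -2.052, 0.003]
wrist_force: [-0.3, -0.8, -0.3]
width: 0.404
```

```bash
python3 go.py -.0925 -.118 .30
```

```text
t 3.4 pos [0.46554292 0.06850367 0.35847011] cab [-116.75254893  -84.15853634  148.47010755]
shift units [-1.145  0.788  1.948] turn units [-0.024  0.006  0.215] F [-0.35 -0.82 -0.26] w 0.4037195779967492 toolx in cab [-0.02249673  0.99974674]
```

apply_moves(
  targets=[
    {"dx":0,"dy":0,"dz":0,"wx":0,"wy":0,"wz":0.22,"jaw":0.4},
    {"dx":-0.57,"dy":0.4,"dz":0.95,"wx":0,"wy":0,"wz":0,"jaw":0.4},
    {"dx":-0.57,"dy":0.4,"dz":0.95,"wx":0,"wy":0,"wz":0,"jaw":0.4},
    {"dx":0,"dy":0,"dz":0,"wx":0,"wy":0,"wz":0,"jaw":0.4},
  ],
)

```text
time: 3.8
tool_pos: [0.4818, 0.0294, 0.2977]
tcp_rot: [-2.394, -2.027, 0.012]
wrist_force: [-0.9, -0.2, -1.1]
width: 0.4
```

```bash
cat > look.py <<'E'
from go import *
from workcell import cams
import sys
k=sys.argv[1]
rel(-.0925,-.118,.25)
for n in("side","top"):
    c=cams.read_camera(n); np.savez(f"{n}{k}.npz",**c)
    if n=="side": crop(c,210,150,340,280,4.6,f"s{k}.png")
    else: crop(c,270,220,400,330,5.4,f"t{k}.png")
E
python3 look.py 1
```

```text
t 3.8 pos [0.4817959  0.02939881 0.29774   ] cab [ -94.14664686 -119.96807406   87.73999931]
shift units [0.069 0.069 1.591] turn units [-0.086  0.023  0.033] F [-0.93 -0.16 -1.11] w 0.39995892955461493 toolx in cab [-0.00348301  0.9999911 ]
```

View pics/s1.png

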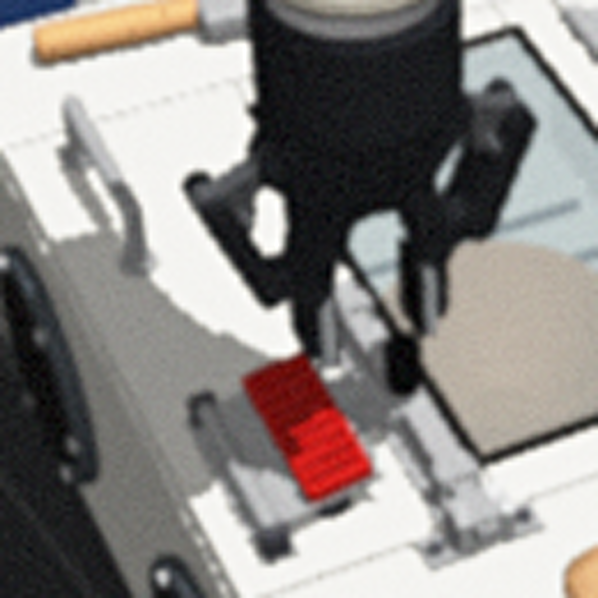

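View pics/t1.png

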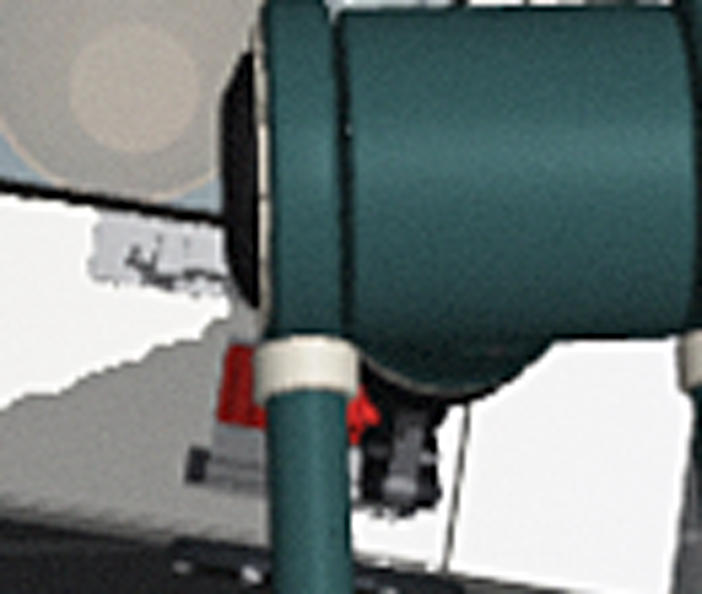

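Run:
```python
from go import *
s=load("side",1)
for a,b in[(310,345),(330,355),(310,358),(300,335),(320,320),(428,325),(432,310),(415,310),(428,290),(415,290)]:
    u,v=210+a/4.6,150+b/4.6; P=pt(s,u,v); print(a,b,np.r_[(P[:2]-m)@Rz,P[2]-.21]*1e3)
# all points above deck near tool
Q=[]
for v in range(190,245):
  for u in range(255,330):
    P=pt(s,u,v); c=np.r_[(P[:2]-m)@Rz,P[2]-.21]*1e3
    if 70<c[2]<110 and -180<c[0]<-20 and -170<c[1]<-70: Q.append(c)
Q=np.array(Q);
for z in range(70,110,5):
    k=Q[(Q[:,2]>=z)&(Q[:,2]<z+5)]
    for nm,q in(("B",k[k[:,0]<-92]),("A",k[k[:,0]>=-92])):
        if len(q): print(z,nm,len(q),q.min(0).round(),q.max(0).round())
print(proj(s,np.array([[.4818,.0294,.2977]])))
```

```text
310 345 [-124.08870042 -129.9243891   103.77179161]
330 355 [-117.38895445 -132.86423166   97.96664528]
310 358 [-102.21316883  -67.09365519   29.06134214]
300 335 [-125.895631   -124.63819195  105.23291146]
320 320 [-119.10870484 -129.58143166  114.75280559]
428 325 [ -75.34786495 -131.40995608   94.38222243]
432 310 [ -73.80422278 -132.29775758  102.72412344]
415 310 [ -78.68695892 -126.93206834  100.10943402]
428 290 [ -74.45176502 -130.60991361  112.35280698]
415 290 [ -79.16946442 -128.90841329  112.89699892]
85 B 2 [-116. -130.   89.] [-114. -130.   90.]
85 A 3 [ -79. -130.   87.] [ -75. -118.   89.]
90 B 3 [-120. -131.   90.] [-120. -126.   93.]
90 A 15 [ -80. -133.   90.] [ -69. -113.   95.]
95 B 17 [-127. -134.   95.] [-115. -127.  100.]
95 A 20 [ -81. -135.   95.] [ -68. -108.  100.]
100 B 23 [-128. -134.  100.] [-113. -117.  105.]
100 A 23 [ -80. -134.  100.] [ -67. -112.  105.]
105 B 23 [-128. -134.  105.] [-113. -119.  110.]
105 A 22 [ -80. -132.  105.] [ -68. -110.  110.]
[[291.0417176  222.50907269]]
```

The side view shows the two fingertips at (279,229) and (303,222), about 88 mm above the lid. That agrees with the TCP reading. They straddle the pad line and the bolt line to within about 3 mm, so I'll correct that and descend.

apply_moves(
  targets=[
    {"dx":0.05,"dy":0.08,"dz":0.6,"wx":-0.08,"wy":0,"wz":0,"jaw":0.4},
    {"dx":0,"dy":0,"dz":0.6,"wx":0,"wy":0,"wz":0,"jaw":0.4},
    {"dx":0,"dy":0,"dz":0.4,"wx":0,"wy":0,"wz":0,"jaw":0.4},
    {"dx":0,"dy":0,"dz":0,"wx":0,"wy":0,"wz":0,"jaw":0.4},
  ],
)

```text
time: 4.3
tool_pos: [0.4862, 0.0325, 0.2544]
tcp_rot: [2.393, 2.028, 0.006]
wrist_force: [-0.6, 0.9, -0.5]
width: 0.397
```

```bash
python3 look.py 2
```

```text
t 4.3 pos [0.48621681 0.03249719 0.25443148] cab [ -90.31062201 -116.16948346   44.43148284]
shift units [-0.061 -0.074  0.147] turn units [0.06  0.001 0.046] F [-0.59  0.94 -0.53] w 0.3968879046373062 toolx in cab [-0.00486745  0.99998814]
```

View pics/s2.png

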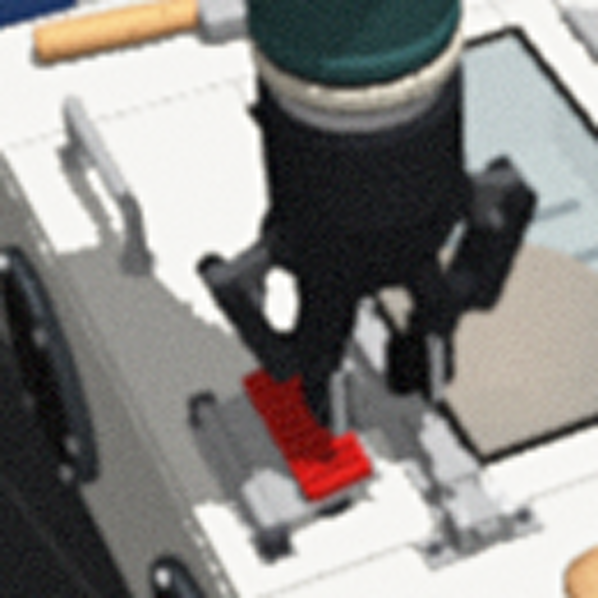

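```bash
cat > tips.py <<'E'
from go import *
import sys
s=load("side",sys.argv[1]); z0=float(sys.argv[2])
Q=[]
for v in range(200,260):
  for u in range(255,330):
    P=pt(s,u,v); c=np.r_[(P[:2]-m)@Rz,P[2]-.21]*1e3
    if z0<c[2]<z0+35 and -180<c[0]<-20 and -170<c[1]<-102: Q.append(c)
Q=np.array(Q)
for z in np.arange(z0,z0+35,5):
    k=Q[(Q[:,2]>=z)&(Q[:,2]<z+5)]
    for nm,q in(("B",k[k[:,0]<-92]),("A",k[k[:,0]>=-92])):
        if len(q): print(z,nm,len(q),np.percentile(q,5,axis=0).round(),np.percentile(q,95,axis=0).round())
E
python3 tips.py 2 33
```

```text
43.0 B 3 [-116. -127.   46.] [-113. -125.   47.]
43.0 A 5 [ -76. -126.   45.] [ -75. -106.   48.]
48.0 B 6 [-119. -128.   48.] [-112. -124.   52.]
48.0 A 12 [ -76. -128.   49.] [ -72. -106.   52.]
53.0 B 19 [-124. -130.   54.] [-112. -114.   58.]
53.0 A 20 [ -76. -129.   53.] [ -64. -110.   57.]
58.0 B 18 [-124. -130.   58.] [-112. -110.   62.]
58.0 A 22 [ -76. -129.   58.] [ -65. -108.   63.]
63.0 B 25 [-124. -129.   63.] [-110. -115.   68.]
63.0 A 17 [ -76. -130.   63.] [ -62. -110.   67.]
```

apply_moves(
  targets=[
    {"dx":0,"dy":0,"dz":0.4,"wx":0,"wy":0,"wz":0,"jaw":0.4},
    {"dx":0,"dy":0,"dz":0,"wx":0,"wy":0,"wz":0,"jaw":0.4},
  ],
)

```text
time: 4.6
tool_pos: [0.4866, 0.032, 0.2423]
tcp_rot: [2.393, 2.027, 0.007]
wrist_force: [-0.3, 0.9, -0.5]
width: 0.402
```

apply_moves(
  targets=[
    {"dx":0,"dy":0,"dz":0.1,"wx":0,"wy":0,"wz":0,"jaw":0.4},
    {"dx":0,"dy":0,"dz":0,"wx":0,"wy":0,"wz":0,"jaw":0.4},
  ],
)

```text
time: 4.8
tool_pos: [0.4871, 0.0319, 0.24]
tcp_rot: [2.393, 2.026, 0.008]
wrist_force: [-0.3, -0.3, -0.8]
width: 0.401
```

apply_moves(
  targets=[
    {"dx":0,"dy":0,"dz":0.1,"wx":0,"wy":0,"wz":0,"jaw":0.4},
    {"dx":0,"dy":0,"dz":0,"wx":0,"wy":0,"wz":0,"jaw":0.4},
  ],
)

```text
time: 5.0
tool_pos: [0.4879, 0.0318, 0.2379]
tcp_rot: [2.392, 2.025, 0.01]
wrist_force: [0.6, -0.1, 3.2]
width: 0.403
```

apply_moves(
  targets=[
    {"dx":0,"dy":0,"dz":0.1,"wx":0,"wy":0,"wz":0,"jaw":0.4},
    {"dx":0,"dy":0,"dz":0,"wx":0,"wy":0,"wz":0,"jaw":0.4},
  ],
)

```text
time: 5.2
tool_pos: [0.4886, 0.0317, 0.2353]
tcp_rot: [2.391, 2.025, 0.012]
wrist_force: [1.6, -1.4, 5.8]
width: 0.398
```

apply_moves(
  targets=[
    {"dx":0,"dy":0,"dz":0.08,"wx":0,"wy":0,"wz":0,"jaw":0.4},
    {"dx":0,"dy":0,"dz":0,"wx":0,"wy":0,"wz":0,"jaw":0.4},
  ],
)

```text
time: 5.4
tool_pos: [0.489, 0.0317, 0.2332]
tcp_rot: [2.39, 2.024, 0.013]
wrist_force: [3.1, -1.1, 6.0]
width: 0.399
```

apply_moves(
  targets=[
    {"dx":0,"dy":-0.08,"dz":0.06,"wx":0,"wy":0,"wz":0,"jaw":0.4},
    {"dx":0,"dy":0,"dz":0,"wx":0,"wy":0,"wz":0,"jaw":0.4},
  ],
)

```text
time: 5.6
tool_pos: [0.4871, 0.0321, 0.232]
tcp_rot: [2.389, 2.024, 0.015]
wrist_force: [4.7, -0.6, 7.1]
width: 0.403
```

apply_moves(
  targets=[
    {"dx":0,"dy":0,"dz":0.06,"wx":0,"wy":0,"wz":0,"jaw":0.4},
    {"dx":0,"dy":0,"dz":0,"wx":0,"wy":0,"wz":0,"jaw":0.4},
  ],
)

```text
time: 5.8
tool_pos: [0.4873, 0.0321, 0.2316]
tcp_rot: [2.389, 2.023, 0.016]
wrist_force: [1.4, -1.0, 13.4]
width: 0.402
```

```bash
python3 look.py 3; python3 tips.py 3 20
```

```text
t 5.8 pos [0.48732373 0.03211946 0.23161494] cab [ -89.15590111 -116.3554176    21.61493595]
shift units [-0.054 -0.103 -0.614] turn units [ 0.138 -0.008  0.036] F [ 1.38 -0.98 13.37] w 0.40215631485378983 toolx in cab [-0.00372935  0.99999272]
20.0 B 109 [-130. -131.   20.] [-103. -105.   24.]
20.0 A 29 [ -81. -167.   20.] [ -59. -112.   23.]
25.0 B 14 [-125. -130.   25.] [-106. -116.   29.]
25.0 A 12 [ -75. -129.   26.] [ -68. -114.   30.]
30.0 B 14 [-122. -131.   30.] [-111. -117.   35.]
30.0 A 20 [ -76. -130.   30.] [ -64. -107.   34.]
35.0 B 17 [-123. -130.   36.] [-111. -115.   40.]
35.0 A 20 [ -75. -129.   35.] [ -62. -109.   40.]
40.0 B 17 [-123. -129.   40.] [-110. -115.   44.]
40.0 A 20 [ -75. -129.   40.] [ -64. -114.   45.]
45.0 B 15 [-123. -129.   45.] [-110. -119.   50.]
45.0 A 15 [ -75. -128.   46.] [ -64. -110.   50.]
50.0 B 22 [-123. -130.   50.] [-111. -118.   54.]
50.0 A 16 [ -76. -129.   50.] [ -63. -113.   55.]
```

View pics/s3.png

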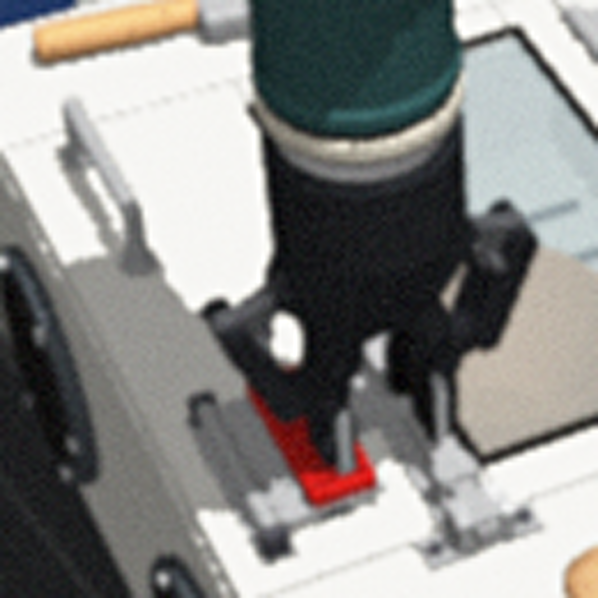

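The side view shows the finger on the catch pad, which is now level, with the other finger above the bar beside the knob at (400,360). The force jumped to 13 N, so the catch is on its stop. Next I push towards +y.

apply_moves(
  targets=[
    {"dx":0.12,"dy":0,"dz":0,"wx":0,"wy":0,"wz":0,"jaw":0.4},
    {"dx":0.1,"dy":0,"dz":0,"wx":0,"wy":0,"wz":0,"jaw":0.4},
  ],
)

```text
time: 6.1
tool_pos: [0.4877, 0.0362, 0.2316]
tcp_rot: [2.386, 2.023, 0.008]
wrist_force: [-1.1, -10.3, 15.0]
width: 0.399
```

apply_moves(
  targets=[
    {"dx":0.1,"dy":0,"dz":0,"wx":0,"wy":0,"wz":0,"jaw":0.4},
    {"dx":0.05,"dy":0,"dz":0,"wx":0,"wy":0,"wz":0,"jaw":0.4},
  ],
)

```text
time: 6.3
tool_pos: [0.4883, 0.0405, 0.2316]
tcp_rot: [2.386, 2.023, 0.007]
wrist_force: [-1.0, -9.7, 14.9]
width: 0.403
```

```bash
python3 look.py 4
```

```text
t 6.3 pos [0.48827755 0.04053101 0.23159387] cab [ -89.63215433 -107.90337673   21.59387381]
shift units [-0.339 -0.089 -0.613] turn units [0.128 0.048 0.045] F [-0.98 -9.72 14.86] w 0.4025246082512191 toolx in cab [-0.00464658  0.99997618]
```

View pics/s4.png

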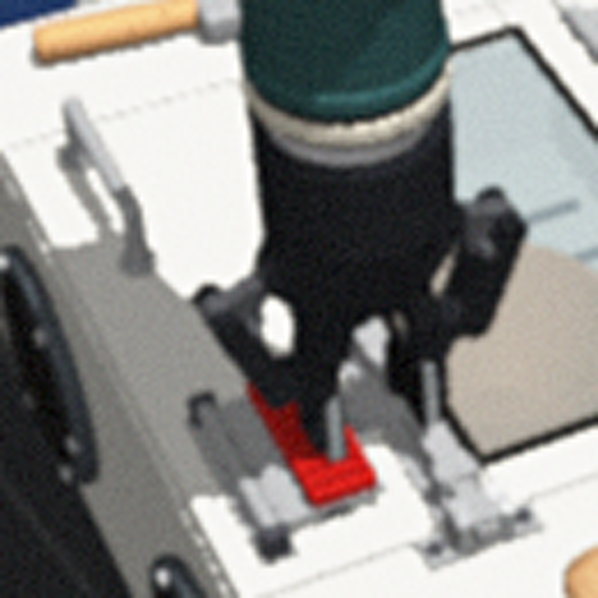

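apply_moves(
  targets=[
    {"dx":0.12,"dy":0,"dz":0,"wx":0,"wy":0,"wz":0,"jaw":0.4},
    {"dx":0.12,"dy":0,"dz":0,"wx":0,"wy":0,"wz":0,"jaw":0.4},
    {"dx":0.12,"dy":0,"dz":0,"wx":0,"wy":0,"wz":0,"jaw":0.4},
  ],
)

```text
time: 6.7
tool_pos: [0.4899, 0.0503, 0.2316]
tcp_rot: [2.386, 2.022, 0.005]
wrist_force: [-1.1, -13.3, 15.1]
width: 0.402
```

```bash
python3 look.py 5;python3 tips.py 5 25
```

```text
t 6.7 pos [0.48993106 0.05034259 0.23161471] cab [-89.65446768 -97.95346086  21.61470755]
shift units [-0.672 -0.09  -0.61 ] turn units [0.127 0.063 0.042] F [ -1.13 -13.32  15.09] w 0.40208922491486876 toolx in cab [-0.00433989  0.99996835]
25.0 B 13 [-124. -132.   25.] [-106. -106.   30.]
25.0 A 12 [ -75. -111.   25.] [ -67. -104.   30.]
30.0 B 10 [-121. -111.   32.] [-111. -106.   34.]
30.0 A 11 [ -76. -111.   31.] [ -63. -104.   35.]
35.0 B 16 [-123. -112.   36.] [-111. -104.   39.]
35.0 A 11 [ -76. -111.   36.] [ -64. -104.   40.]
40.0 B 14 [-123. -111.   41.] [-112. -105.   44.]
40.0 A 13 [ -76. -111.   41.] [ -64. -105.   45.]
45.0 B 18 [-122. -112.   46.] [-111. -104.   49.]
45.0 A 15 [ -76. -111.   45.] [ -63. -104.   50.]
50.0 B 16 [-122. -111.   50.] [-110. -104.   55.]
50.0 A 15 [ -76. -111.   50.] [ -63. -103.   55.]
55.0 B 11 [-123. -111.   55.] [-111. -105.   60.]
55.0 A 13 [ -76. -111.   56.] [ -65. -105.   60.]
```

View pics/s5.png

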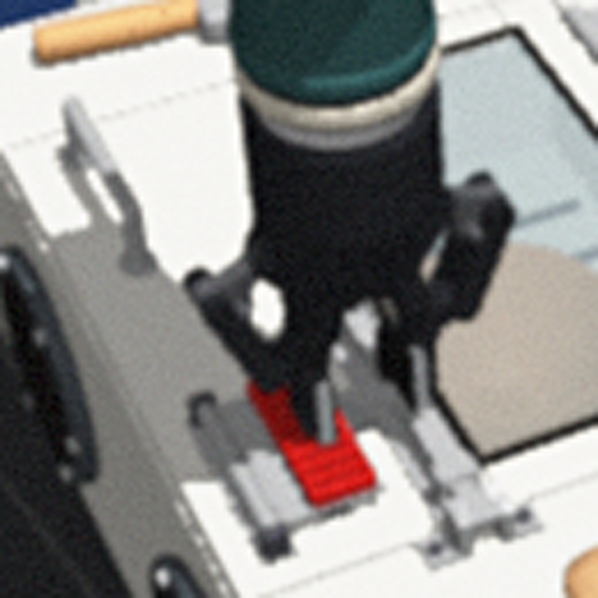

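Fy rose by about 3 N, which matches the bolt's drag, and the knob is moving with the finger. I keep pushing.

apply_moves(
  targets=[
    {"dx":0.12,"dy":0,"dz":0,"wx":0,"wy":0,"wz":0,"jaw":0.4},
    {"dx":0.12,"dy":0,"dz":0,"wx":0,"wy":0,"wz":0,"jaw":0.4},
    {"dx":0.12,"dy":0,"dz":0,"wx":0,"wy":0,"wz":0,"jaw":0.4},
  ],
)

```text
time: 7.1
tool_pos: [0.4918, 0.061, 0.2316]
tcp_rot: [2.386, 2.022, 0.006]
wrist_force: [-1.4, -11.4, 15.7]
width: 0.4
```

apply_moves(
  targets=[
    {"dx":0.1,"dy":0,"dz":0,"wx":0,"wy":0,"wz":0,"jaw":0.4},
    {"dx":0.1,"dy":0,"dz":0,"wx":0,"wy":0,"wz":0,"jaw":0.4},
  ],
)

```text
time: 7.3
tool_pos: [0.4928, 0.067, 0.2316]
tcp_rot: [2.386, 2.022, 0.006]
wrist_force: [-1.3, -12.7, 16.1]
width: 0.398
```

apply_moves(
  targets=[
    {"dx":0.07,"dy":0,"dz":0,"wx":0,"wy":0,"wz":0,"jaw":0.4},
  ],
)

```text
time: 7.4
tool_pos: [0.4932, 0.0692, 0.2316]
tcp_rot: [2.386, 2.022, 0.006]
wrist_force: [-1.8, -12.3, 15.7]
width: 0.395
```

apply_moves(
  targets=[
    {"dx":0.07,"dy":0,"dz":0,"wx":0,"wy":0,"wz":0,"jaw":0.4},
  ],
)

```text
time: 7.5
tool_pos: [0.4936, 0.0712, 0.2316]
tcp_rot: [2.386, 2.022, 0.006]
wrist_force: [-1.6, -12.0, 15.2]
width: 0.399
```

apply_moves(
  targets=[
    {"dx":0.07,"dy":0,"dz":0,"wx":0,"wy":0,"wz":0,"jaw":0.4},
  ],
)

```text
time: 7.6
tool_pos: [0.4939, 0.0733, 0.2316]
tcp_rot: [2.386, 2.022, 0.007]
wrist_force: [-0.8, -12.4, 15.6]
width: 0.398
```

apply_moves(
  targets=[
    {"dx":0.05,"dy":0,"dz":0,"wx":0,"wy":0,"wz":0,"jaw":0.4},
  ],
)

```text
time: 7.7
tool_pos: [0.4941, 0.0745, 0.2316]
tcp_rot: [2.385, 2.022, 0.006]
wrist_force: [-1.5, -16.3, 15.8]
width: 0.403
```

```bash
python3 look.py 6
```

```text
t 7.7 pos [0.49412955 0.07452156 0.23159607] cab [-89.58751834 -73.41277892  21.59607177]
shift units [-1.49  -0.095 -0.605] turn units [0.13  0.064 0.043] F [ -1.5  -16.26  15.85] w 0.40297103685995056 toolx in cab [-0.004427    0.99996772]
```

View pics/s6.png

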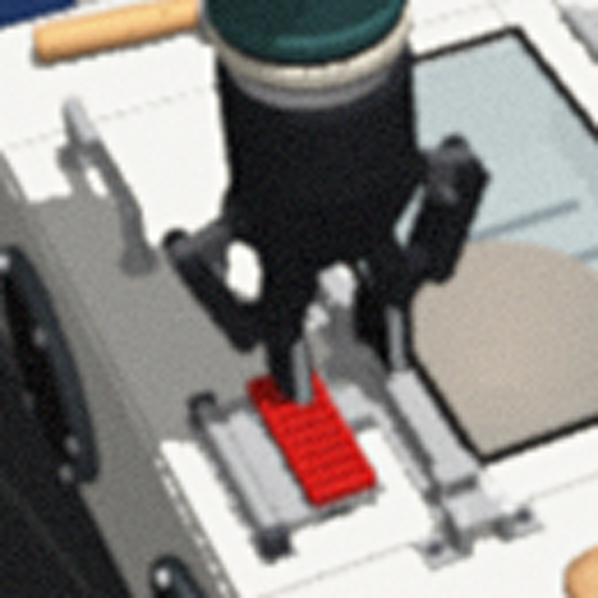

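Fy has started to climb to 16 N, so the bolt may be at its stop. I'll confirm with small pushes.

apply_moves(
  targets=[
    {"dx":0.05,"dy":0,"dz":0,"wx":0,"wy":0,"wz":0,"jaw":0.4},
    {"dx":0,"dy":0,"dz":0,"wx":0,"wy":0,"wz":0,"jaw":0.4},
  ],
)

```text
time: 8.0
tool_pos: [0.4942, 0.0746, 0.2316]
tcp_rot: [2.385, 2.02, 0.002]
wrist_force: [-1.9, -17.7, 16.4]
width: 0.401
```

apply_moves(
  targets=[
    {"dx":0.05,"dy":0,"dz":0,"wx":0,"wy":0,"wz":0,"jaw":0.4},
    {"dx":0,"dy":0,"dz":0,"wx":0,"wy":0,"wz":0,"jaw":0.4},
  ],
)

```text
time: 8.2
tool_pos: [0.4941, 0.0747, 0.2316]
tcp_rot: [2.383, 2.019, -0.001]
wrist_force: [-3.3, -22.8, 17.4]
width: 0.4
```

The tool is blocked and Fy has reached 23 N, so the bolt is at its hard stop with the catch still held. I back off the knob slightly, then lift.

apply_moves(
  targets=[
    {"dx":-0.1,"dy":0,"dz":0,"wx":0,"wy":0,"wz":0,"jaw":0.4},
    {"dx":-0.1,"dy":0,"dz":0,"wx":0,"wy":0,"wz":0,"jaw":0.4},
    {"dx":0,"dy":0,"dz":-0.3,"wx":0,"wy":0,"wz":0,"jaw":0.4},
    {"dx":0,"dy":0,"dz":-0.6,"wx":0,"wy":0,"wz":0,"jaw":0.4},
    {"dx":0,"dy":0,"dz":-1,"wx":0,"wy":0,"wz":0,"jaw":0.4},
  ],
)

```text
time: 8.7
tool_pos: [0.4891, 0.0751, 0.2826]
tcp_rot: [2.396, 2.029, -0.001]
wrist_force: [0.8, -0.0, -0.1]
width: 0.398
```

apply_moves(
  targets=[
    {"dx":0,"dy":0,"dz":-1,"wx":0,"wy":0,"wz":0,"jaw":0.4},
    {"dx":0,"dy":0,"dz":-1,"wx":0,"wy":0,"wz":0,"jaw":0.4},
    {"dx":0,"dy":0,"dz":-1,"wx":0,"wy":0,"wz":0,"jaw":0.4},
    {"dx":0,"dy":0,"dz":-1,"wx":0,"wy":0,"wz":0,"jaw":0.4},
  ],
)

```text
time: 9.1
tool_pos: [0.4897, 0.0756, 0.4053]
tcp_rot: [2.394, 2.028, 0.005]
wrist_force: [0.4, 0.2, 0.8]
width: 0.395
```

```bash
python3 look.py 7
```

```text
t 9.1 pos [0.48965697 0.07558191 0.40531025] cab [-94.17479112 -73.12072226 195.31024558]
shift units [-1.494  0.022  5.178] turn units [0.052 0.003 0.038] F [0.36 0.18 0.85] w 0.3952685729920576 toolx in cab [-0.00396324  0.99999209]
```

View pics/s7.png

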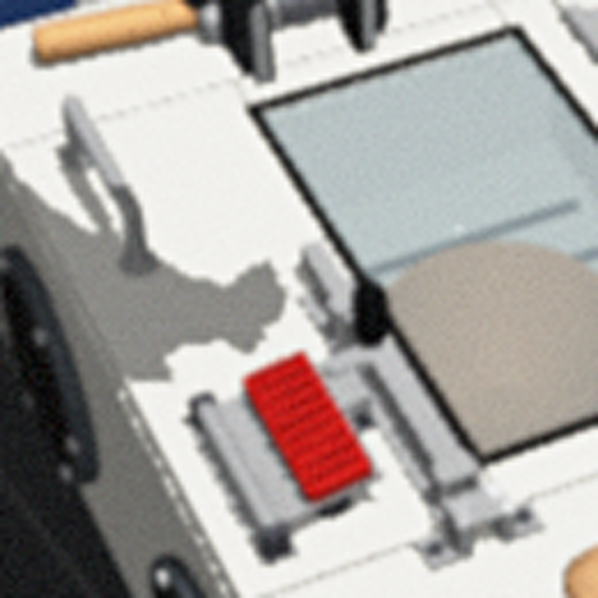

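Run:
```python
from go import *
s0=load("side");s=load("side",7)
cab=lambda P:((P[:2]-m)@Rz*1e3).round(1)
print("knob",cab(pt(s,210+368/4.6,150+288/4.6,.258)))
def bl(c):
    g=c["color"].astype(int); k=(g.sum(2)<110); k[:205]=0;k[242:]=0;k[:,:284]=0;k[:,308:]=0
    return k
def red(c):
    h=cv2.cvtColor(c["color"],cv2.COLOR_RGB2HSV);k=((h[...,0]<6)|(h[...,0]>174))&(h[...,1]>180)&(h[...,2]>60);k[:220]=0;k[265:]=0;k[:,:250]=0;k[:,300:]=0
    v,u=np.nonzero(k);return len(u),u.mean(),v.mean(),np.median([pt(c,a,b)[2] for a,b in zip(u,v)])
for c in(s0,load("side",6),s):print("red",red(c))
d=np.abs(s0["color"].astype(int)-s["color"]).sum(2); 
cv2.imwrite("pics/diff.png",np.clip(d,0,255).astype(np.uint8))
cv2.imwrite("pics/full7.png",s["color"][:,:,::-1])
```

```text
knob [-70.3 -57.4]
red (431, np.float64(276.35498839907194), np.float64(242.50116009280742), np.float64(0.23755639789527871))
red (362, np.float64(277.8066298342541), np.float64(245.83701657458565), np.float64(0.23203514978941087))
red (429, np.float64(276.3379953379953), np.float64(242.53846153846155), np.float64(0.23766857234364258))
```

View pics/full7.png

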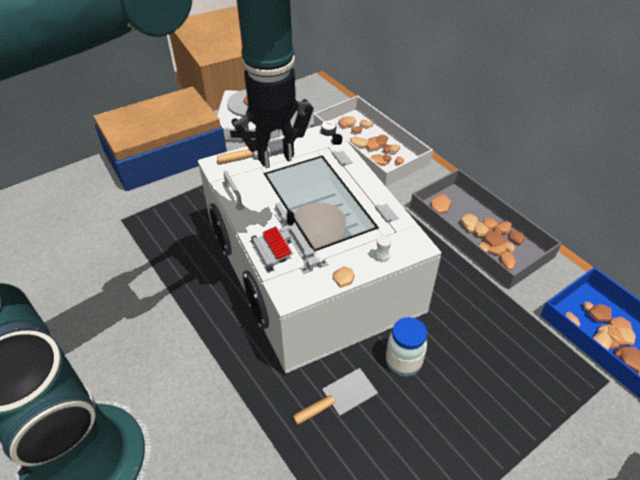

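View pics/diff.png

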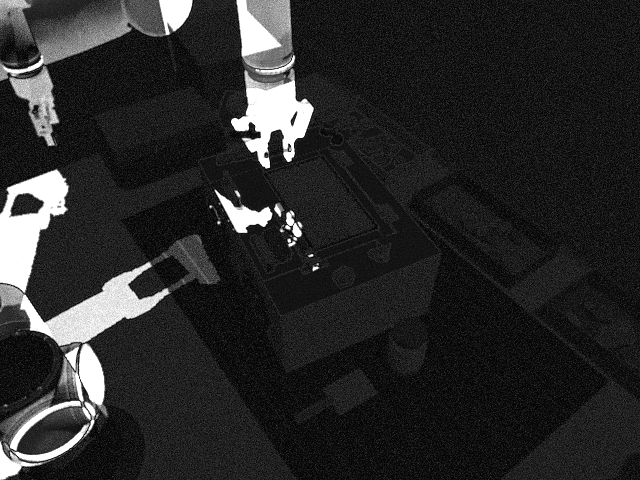

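The picture difference shows only the arm, its shadow and the bolt (near (290,220)) changed. The knob moved about 36 mm by the picture, against the 34 mm stop. The pad is back at its rest height, and the loose things in view and the lid are unchanged. The robot is clear, so I hand in.

```bash
python3 -c "
from workcell import job
print(job.finish_job())"
```

```text
the job is handed in; nothing more can be done
None
```

The lid is unbolted and the job is handed in at about 9 s on the robot's clock. One fingertip held the red catch on its stop with about 13–17 N. The other pushed the knob along +y until the tool was blocked and the side force rose to 23 N. I then backed off the knob, lifted clear and let the catch spring up.

**Last checks:**
- **Bolt:** the knob moved about 36 mm by the picture, against the 34 mm stop. The 2 mm difference is within reading error.
- **Catch:** the median pad height is 237.7 mm, against 237.6 mm at the start and 232.0 mm while pressed. It has sprung back up.
- **Lid and loose things:** comparing the before and after pictures, only the arm, its shadow and the bolt changed. The pot, the bench sherd and part of the brush were not clearly in that view. I did not check them separately, but the arm went nowhere near them at low height.
- **Contact:** the tool is about 195 mm above the lid and the wrist force is under 1 N, so the robot touches nothing.

**One disagreement:** the top and side cameras differed by 4–6 mm on the positions of the knob and pad, which is more than the stated 2 mm. I positioned the fingers from the side camera alone.

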